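Shut the air valve and hold the bleed slide at the mark

TASK

Bleed the airbrush air manifold: first turn the blue quarter-turn valve handle from in line with the pipe until it stands fully shut, square across the pipe and pointing out to the side the bleed slide is pulled to; only then take the black handle of the spring-return bleed slide and pull it straight out until the red pointer stands over the green marker band, and keep it there. The program finishes with the gripper still holding the bleed handle still at the mark, the valve still shut. Leave the figure, the bottle and the putty pot standing where they are.

Things in the scene. Friction and masses are not known exactly. Their poses are not given: they have to be found in the camera images.
- manifold: Airbrush air manifold, fixed on the bench: base plate 100 x 280 x 8 mm, origin under its centre, z up. -x is its front, where the bleed slide comes out; the pipe runs along y, 45 mm high. Aluminium bleed block (72 mm high, front face x = -25 mm, 10 mm gland on it) at y = -70 mm; gauge at y = 0, under 95 mm high; scale rail, top 50 mm high, x = -25 to -135 mm at y = -122 mm.
- valve_axis (a point): Point on the upright turning axis of the ball valve, 88 mm above the bench, at manifold (0, 70) mm.
- valve_grip (a point): Middle of the blue sleeve of the valve handle, 60 mm from the turning axis, 88 mm above the bench. The sleeve is 15 mm wide, 15 mm high (80 to 95 mm above the bench) and 52 mm long (30 to 82 mm from the axis); below it all is free down to the valve body and pipe (62 mm high); within 10 mm of the axis stands the stem.
- valve (a joint): Angle of the valve handle in rad, counter-clockwise seen from above. 0 = open, handle along the manifold's +y, in line with the pipe; 1.571 = shut, at the stop, handle along the manifold's -x, across the pipe. It stays where left; friction 0.12 N m (2 N at the sleeve).
- bleed_grip (a point): Grip point in the bleed slide's handle, a black upright paddle 14 mm thick along the manifold's x, 44 mm wide along y, 30 to 100 mm above the bench; the point is at its middle, 83 mm above the bench, at rest at manifold (-75, -70) mm. It sits on a 10 mm rod, top 50 mm high; at rest 33 mm are free behind it to the gland. Axes as the manifold's.
- pointer (a point): Point on the red pointer arm (4 mm thick, 56 to 60 mm high) that reaches 39 mm out from the -y side of the bleed handle over the scale rail: on its underside above the rail's centre line, at the middle of its thickness. It moves with the handle and has the same manifold x as the handle's centre.
- bleed (a joint): How far the bleed slide is pulled out, in m, along the manifold's -x: 0 = at rest against the block, end of travel 0.050. A spring pulls it back: 4.6 N at 0, about 9.5 N at 0.035, plus 0.4 N friction; let go, it returns to 0.
- marker: Green marker clip fixed on the scale rail: a band 12 mm long along the rail, 18 mm wide, top 52.5 mm above the bench. Origin at bench level under its centre, axes as the manifold's. The pointer reaches its centre at a pull of 20 to 36 mm.
- miniature_a: Painted grey figure on a black and cork plinth, 25 x 25 x 68 mm, standing to the right (-y) of the manifold; origin under its centre. Leave alone.
- bottle_n1: White capped paint bottle, diameter 33 mm, 46 mm high, standing in front of the manifold; origin under its centre. Leave alone.
- putty_pot: Grey pot with a red lid, diameter 54 mm, 31 mm high, standing to the left (+y) of the manifold; origin under its centre. Leave alone.

How it is judged:
By the outcome, as a careful person would: the job done as asked, in the order asked, and still so for the second after the job is handed in, while the arm keeps its last pose, push and grip.
It also fails if it takes over 45 s, if anything falls off the work surface, if the arm or the gripper's body presses on something with over 40 N, if the wrist force passes 120 N, or if a joint passes its speed limit or range.

ROBOT

A 6-joint arm with a two-finger parallel gripper is mounted at the origin on a cart in front of the work surface, level with it; the furniture and walls round the work are solid. World frame = base frame: x ahead of the robot, y to its left, z up, the work surface at z = 0. Lengths are in m, angles in rad, forces in N, time in s.
With the tool pointing down it reaches from about 0.35 to 0.775 m from the base axis. Payload 7.3 kg.
Tool frame: the origin (TCP) lies at the very end of the fingers, on their centre line; the grasp point (between the pads) lies 19 mm behind it (robot.tcp_to_grasp is the z of the grasp point in the tool frame, in m); z points along the fingers, y is the line along which they close (so a half turn about z gives the same grasp; the last joint's range is limited). The gripper opens to 92 mm and grips with 3 to 60 N. Pads are 19 mm wide; open, the fingers measure 130 mm over their backs; the gripper's body (75 mm by 190 mm) begins 47 mm behind the grasp point.
Start: joints at [0.996, 0.342, 1.524, -0, 1.275, -0.146], TCP at [0.218, 0.477, 0.227] pointing down, gripper open.
Joint ranges: [-2.53, 2.53], [-0.77, 2.02], [0.04, 2.7], [-1, 4.14], [0.28, 2.66], [-3.11, 3.11]. Speed limits (rad/s): [2.57, 2.57, 3.14, 3.14, 3.14, 3.14].

INTERFACE

Orientations are given as [roll, pitch, yaw] about the fixed x, y, z axes, in that order (R = Rz(yaw) Ry(pitch) Rx(roll)).
In Python, from cell import monitor, read_camera, get_calibration, job, robot gives the robot as it stands. The module is installed in compiled form; this text tells all that it offers.
- The arm moves only by the tool send_rows, never from a script. Its argument "targets" is a list of rows, each an object with "translation": the shift along the tool's x, y, z in cm, a list of three; "spin": the turn about the tool's z in degrees; "jaw": the opening, from 0 (shut) to 1 (fully open). A call has exactly 5 rows; each row is the pose to reach, as a shift and turn from the pose commanded when the call began, along the tool's axes at that moment; what a row does not reach only later rows make up. A row lasts 1/10 s, in which the tool goes at most 50 mm and 8.59 degrees, less where a joint would pass 70% of its speed; a pose out of reach is approached as far as the arm can. A call with a gripper value outside its range is refused whole. The fingers move at their own pace and stop on an object; "force" is the grip in N (left out, the last holds). Time passes only in rows, so rows that repeat a pose let the fingers close, or fill a call up. It gives the time, the measured TCP pose, the force, the opening and the grip force at its end, in the units of the state.
- monitor.observe(): the state, without advancing time (a new reading comes with each control period).
- read_camera(name): name is "side" or "top" or "wrist"; returns (picture, depth): 400x640x3 uint8, red, green, blue; 400x640 float32, m along the optical axis (not along the pixel's ray), 0 where there is no reading.
- get_calibration(name): a dict with "intrinsics" (3x3 intrinsics, pixels), "origin" and "orientation" of the camera in the world; the wrist camera has in their place "hand_eye" (4x4, takes a point from camera to tool coordinates, whose origin is the TCP and whose axes are the flange's). Camera axes: x right, y up, looking along -z (the intrinsics and any distortion apply to the point x, -y, -z); pixel columns grow to the right and rows downward; lengths in m; the calibration is good to about 2 mm. The wrist camera is an equidistant fisheye: a pixel r from the principal point sees the ray r / f radians off the axis. A picture is of the moment at which its call begins: read the wrist's pose just before it. get_calibration takes no time and is no camera call.
- job.hand_in(): hands the job in; it is judged then, once.
The state is a dict: "time": time; "qpos": joint angles; "qvel": joint speeds; "joint_efforts": joint torques, N m; "tool_pos": TCP position; "tool_rot": TCP orientation; "contact_force": force on the tool from outside, world axes, zero at the start; "torque": the same for the moment, N m; "opening": finger opening in m; "grip_force": force on a finger pad.
Only numpy, scipy, OpenCV 4.12 (cv2) and the standard library are available. Lean on these libraries where they do the work, as an engineer would, in place of code of your own. Each camera call takes 0.05 s, during which the arm holds its last target. There are 200 camera calls.

## Working session

There is one attempt and no reset: what is moved stays moved. The work goes in short steps, Python scripts to look and compute and a tool call to move; the robot and the scene stay as the last step left them, time stands still between calls to the robot, and variables do not carry over. Pictures are saved under pics/ and viewed, at most 10 in all, crops included, and the job is handed in when it is done.

Besides the shell and the picture viewer there is one more tool, called by a JSON object that holds its "fn" and its "kwargs", one argument or row to a line. send_rows: Moves the arm, as the interface text tells. Its arguments: {"type":"object","properties":{"targets":{"type":"array"},"force":{"type":"number"}},"required":["targets"]}

```bash
mkdir -p pics
cat > h.py <<'E'
import numpy as np, cv2
from cell import monitor, read_camera, get_calibration, job, robot
from scipy.spatial.transform import Rotation as R
def cal(n):
    c=get_calibration(n); return c
def cloud(n,depth):
    c=get_calibration(n); K=np.array(c["intrinsics"]); o=np.array(c["origin"]); M=np.array(c["orientation"])
    if M.shape!=(3,3): M=R.from_euler('xyz',M).as_matrix()
    v,u=np.mgrid[:400,:640]
    d=depth
    P=np.stack([(u-K[0,2])/K[0,0]*d,-(v-K[1,2])/K[1,1]*d,-d],-1)
    return P@M.T+o
E
python3 - <<'E'
from h import *
for n in("top","side"):
    p,d=read_camera(n); cv2.imwrite(f"pics/{n}0.png",p[...,::-1]); np.savez(f"{n}0.npz",p=p,d=d)
    print(n,{k:np.round(np.array(v),4).tolist() if not isinstance(v,(str,dict)) else v for k,v in get_calibration(n).items()})
print(get_calibration("wrist")); print(monitor.observe()); print(robot.tcp_to_grasp)
E
```

```text
top {'intrinsics': [[477.6334, 0.0, 322.4334], [0.0, 477.6334, 200.2331], [0.0, 0.0, 1.0]], 'origin': [0.4782, 0.0479, 1.0487], 'orientation': [0.0979, -0.0094, -1.5584]}
side {'intrinsics': [[452.1436, 0.0, 322.1608], [0.0, 452.1436, 196.2085], [0.0, 0.0, 1.0]], 'origin': [0.3502, -0.7585, 0.5804], 'orientation': [1.0016, 0.0137, -0.2577]}
{'intrinsics': array([[309.70691629,   0.        , 316.90308437],
       [  0.        , 309.70691629, 198.33138771],
       [  0.        ,   0.        ,   1.        ]]), 'hand_eye': array([[ 4.80166308e-04,  9.53215649e-01,  3.02290748e-01,
         8.23710075e-02],
       [ 9.99999619e-01, -2.37513533e-04, -8.39471637e-04,
         9.62179174e-05],
       [-7.28399357e-04,  3.02291037e-01, -9.53215400e-01,
        -1.57738953e-01],
       [ 0.00000000e+00,  0.00000000e+00,  0.00000000e+00,
         1.00000000e+00]])}
{'time': 0.1, 'qpos': array([ 9.95995400e-01,  3.42624509e-01,  1.52489404e+00, -1.66108793e-05,
        1.27538387e+00, -1.46007815e-01]), 'qvel': array([-0.0006413 , -0.0003645 , -0.0016521 ,  0.00016186, -0.00129177,
       -0.00093584]), 'joint_efforts': array([ 1.58113591e-03, -4.32004237e+01, -2.44693333e+01,  7.19357771e-02,
        5.26465103e-02, -1.09653949e-04]), 'tool_pos': array([0.21807889, 0.47718242, 0.22613885]), 'tool_rot': array([-3.14029452e+00, -1.74840617e-04,  2.71280428e+00]), 'contact_force': array([0.57438045, 0.19149369, 0.36696388]), 'torque': array([-0.02727909, -0.00766278,  0.01026827]), 'grip_force': 0.0, 'opening': 0.09176954133531595}
-0.0188
```

View pics/top0.png

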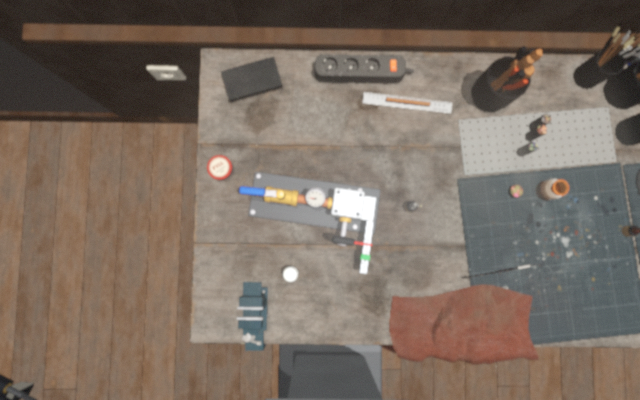

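View pics/side0.png

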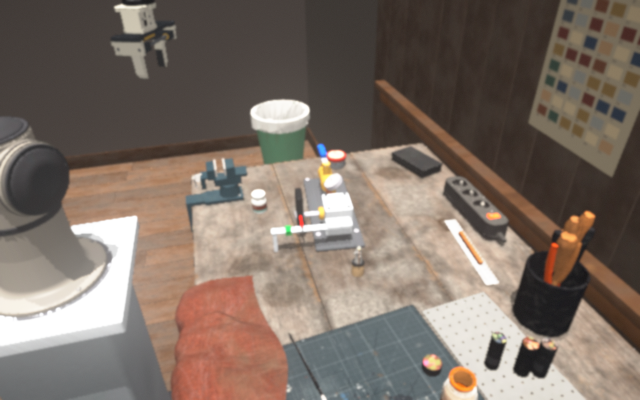

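The top view shows the blue handle at (250,191), the black bleed handle at about (343,240), the red pointer at (365,243) and the green band at (365,257). The bottle is at (290,274), the pot at (219,167) and the figure at (412,205). The side view shows the pointer at (300,220), green at (288,230) and the blue handle at (323,151).

```bash
cat >> h.py <<'E'
def ray(n,uv):
    c=get_calibration(n); K=np.array(c["intrinsics"]); M=R.from_euler('xyz',c["orientation"]).as_matrix()
    d=M@np.array([(uv[0]-K[0,2])/K[0,0],-(uv[1]-K[1,2])/K[1,1],-1]); return np.array(c["origin"]),d
def onz(n,uv,z):
    o,d=ray(n,uv); return o+d*(z-o[2])/d[2]
def tri(r1,r2):
    (a,d),(b,e)=r1,r2
    s,t=np.linalg.lstsq(np.stack([d,-e],1),b-a,rcond=None)[0]
    p,q=a+s*d,b+t*e; return (p+q)/2,np.linalg.norm(p-q)
def mask(p,c,win):
    h=cv2.cvtColor(p,cv2.COLOR_RGB2HSV).astype(int); H,S,V=h[...,0],h[...,1],h[...,2]
    m={'blue':(H>100)&(H<125)&(S>130)&(V>60),'green':(H>45)&(H<85)&(S>110)&(V>60),'red':((H<8)|(H>170))&(S>130)&(V>60)}[c]
    w=np.zeros_like(m); x0,y0,x1,y1=win; w[y0:y1,x0:x1]=1
    return m&w
E
python3 - <<'E'
from h import *
W={'top':dict(blue=(230,180,275,205),green=(350,245,380,270),red=(350,235,378,250)),
   'side':dict(blue=(310,140,335,165),green=(275,220,300,240),red=(290,205,312,232))}
D={n:np.load(n+"0.npz") for n in W}
for c in('blue','green','red'):
    rr=[]
    for n in W:
        m=mask(D[n]['p'],c,W[n][c]); v,u=np.nonzero(m); rr.append(ray(n,(u.mean(),v.mean())))
        C=cloud(n,D[n]['d'])[m]; print(c,n,len(u),(u.min(),v.min(),u.max(),v.max()),u.mean().round(1),v.mean().round(1),np.median(C,0).round(4))
        if n=='top' :
            X=np.array([onz(n,q,.091 if c=='blue' else .055) for q in zip(u,v)])[:,:2]; w,V=np.linalg.eigh(np.cov(X.T)); print(' axis deg',np.degrees(np.arctan2(*V[::-1,1])).round(1), np.sqrt(w).round(4))
    print(' tri',*[np.round(x,4) for x in tri(*rr)])
# base plate / table level
C=cloud('top',D['top']['d']); print('table',C[330,300],C[150,300],C[120,480])
for nm,n,win in(('whole','top',(225,160,400,280)),):
    Cz=C[...,2]; 
    sub=C[160:285,200:430].reshape(-1,3)
    blk=sub[(sub[:,2]>.066)&(sub[:,2]<.078)]; print('block',len(blk),blk.mean(0).round(4))
for n,w,c in(('top',0,0),):
    pass
for s in(4,):
    for n,(x0,y0,x1,y1) in(('top',(235,165,390,285)),('side',(240,130,380,275))):
        cv2.imwrite(f"pics/{n}crop.png",cv2.resize(D[n]['p'][y0:y1,x0:x1,::-1],None,fx=s,fy=s,interpolation=cv2.INTER_CUBIC))
E
```

```text
blue top 146 (np.int64(240), np.int64(187), np.int64(263), np.int64(194)) 251.6 190.7 [0.589  0.182  0.0941]
 axis deg 85.0 [0.0036 0.0136]
blue side 89 (np.int64(317), np.int64(144), np.int64(325), np.int64(156)) 321.4 149.7 [0.5892 0.1815 0.0932]
 tri [0.5896 0.1832 0.0909] 0.0002<stdin>:8: RuntimeWarning: Mean of empty slice.
  ret = ret.dtype.type(ret / rcount)
Traceback (most recent call last):
ValueError: zero-size array to reduction operation minimum which has no identity
```

```bash
sed -i "s/(H>45)&(H<85)&(S>110)/(H>40)\&(H<95)\&(S>90)/" h.py
python3 - <<'E'
from h import *
W={'top':dict(blue=(230,180,275,205),green=(350,245,380,270),red=(350,235,378,250)),
   'side':dict(blue=(310,140,335,165),green=(275,220,300,240),red=(290,205,312,232))}
D={n:np.load(n+"0.npz") for n in W}
h=cv2.cvtColor(D['top']['p'],cv2.COLOR_RGB2HSV); print(h[255:260,360:370].tolist()[2])
for s in(4,):
    for n,(x0,y0,x1,y1) in(('top',(235,165,390,285)),('side',(240,130,380,275))):
        cv2.imwrite(f"pics/{n}crop.png",cv2.resize(D[n]['p'][y0:y1,x0:x1,::-1],None,fx=s,fy=s,interpolation=cv2.INTER_CUBIC))
C=cloud('top',D['top']['d']); print('table',C[330,300],C[150,300],C[120,440])
sub=C[160:285,200:430].reshape(-1,3)
blk=sub[(sub[:,2]>.066)&(sub[:,2]<.078)]; print('block',len(blk),np.median(blk,0).round(4))
for c in('green','red'):
    rr=[]
    for n in W:
        m=mask(D[n]['p'],c,W[n][c]); v,u=np.nonzero(m)
        if len(u)<3: print(c,n,'none'); continue
        rr.append(ray(n,(u.mean(),v.mean())))
        C=cloud(n,D[n]['d'])[m]; print(c,n,len(u),(u.min(),v.min(),u.max(),v.max()),u.mean().round(1),v.mean().round(1),np.median(C,0).round(4))
    if len(rr)==2: print(' tri',*[np.round(x,4) for x in tri(*rr)])
E
```

```text
[[65, 81, 164], [68, 99, 209], [68, 104, 226], [68, 103, 230], [68, 105, 231], [67, 105, 231], [68, 106, 231], [67, 105, 230], [67, 102, 227], [65, 86, 213]]
table [0.30115882 0.08395532 0.00299755] [0.69287929 0.09066776 0.00128882] [ 0.76577041 -0.22242409  0.0012893 ]
block 931 [ 0.5676 -0.0067  0.0713]
green top 24 (np.int64(361), np.int64(255), np.int64(368), np.int64(258)) 364.5 256.6 [ 0.4592 -0.0489  0.0523]
green side 35 (np.int64(286), np.int64(226), np.int64(290), np.int64(234)) 287.8 229.9 [ 0.4585 -0.0562  0.0516]
 tri [ 0.4596 -0.0495  0.0462] 0.0002
red top 9 (np.int64(355), np.int64(242), np.int64(361), np.int64(244)) 358.2 242.9 [ 0.4878 -0.0345  0.0597]
red side 50 (np.int64(298), np.int64(214), np.int64(303), np.int64(225)) 300.5 219.8 [ 0.4879 -0.0269  0.0579]
 tri [ 0.4883 -0.0355  0.0553] 0.0006
```

View pics/topcrop.png

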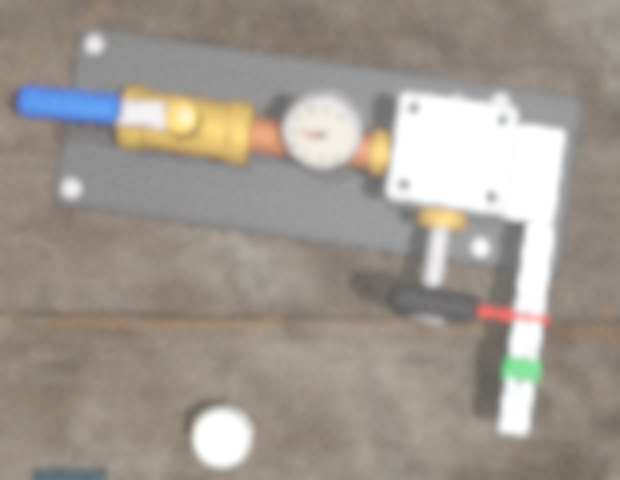

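View pics/sidecrop.png

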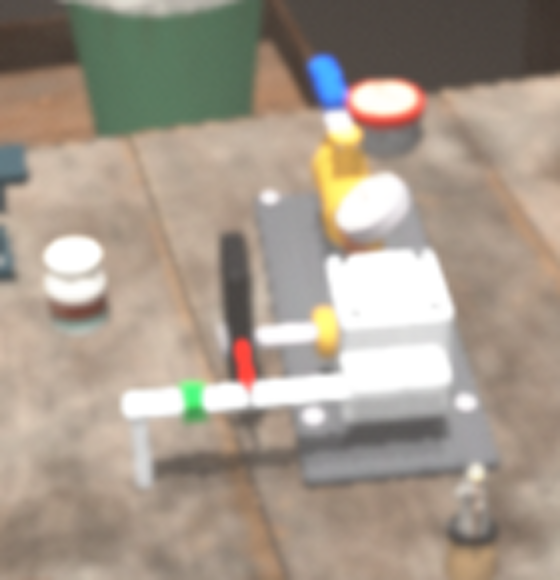

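The top crop gives the plate screws at (94,44), (71,188), (480,247) and (501,100). The block corners are (402,92), (517,107), (500,218) and (387,198), and the stem is at (184,117). The side crop confirms the paddle, with the pointer over the rail and the green band nearer the camera on the left.

Run:
```python
from h import *
f=lambda p:(235+(p[0]+.5)/4-.5,165+(p[1]+.5)/4-.5)
g=lambda q,z:onz('top',f(q),z)[:2]
tl,bl,br,tr=[g(q,.010) for q in((94,44),(71,188),(480,247),(501,100))]
print('screws',tl,bl,br,tr); ang=lambda d:np.degrees(np.arctan2(d[1],d[0]))
print('yaw',ang(tl-tr)-90,ang(bl-br)-90,ang(tl-bl),ang(tr-br))
blk=np.mean([g(q,.072) for q in((402,92),(517,107),(500,218),(387,198))],0); print('block ctr',blk)
S=g((184,117),.095); blue=np.array([.5896,.1832]); print('stem',S,'yaw blue-block',ang(blue-blk)-90,np.linalg.norm(blue-blk), np.linalg.norm(blue-S))
print('rail yaw', ang(g((540,222),.05)-g((514,430),.05)))
psi=np.radians((ang(tl-tr)+ang(bl-br))/2-90); ex=np.array([np.cos(psi),np.sin(psi)]); ey=np.array([-ex[1],ex[0]])
# origin estimates
for nm,p,m in(('blue',blue,(0,.130)),('block',blk,(0,-.07)),('pointer',np.array([.4883,-.0355]),(-.075,-.122)),('screws',(tl+bl+br+tr)/4,(0,0))):
    print(nm,(p-m[0]*ex-m[1]*ey).round(4))
# paddle top from crop
print('paddle', g((433,300),.1), 'pred')
D=np.load('top0.npz');C=cloud('top',D['d'])
pd=C[225:255,325:358].reshape(-1,3);pd=pd[(pd[:,2]>.085)&(pd[:,2]<.11)];print(len(pd),pd.mean(0),pd.min(0),pd.max(0))
```

```text
screws [0.63271894 0.18115087] [0.55341367 0.19163187] [ 0.52416734 -0.03129296] [ 0.60481122 -0.04234   ]
yaw -7.117787185030778 -7.474157267631043 -7.528596677894517 -7.800142810243988
block ctr [ 0.56918606 -0.01164813]
stem [0.58370627 0.12419542] yaw blue-block -5.980970808075725 0.1959145831189089 0.05929820094151219
rail yaw -6.961855432211374
blue [0.5731 0.0543]
block [0.5781 0.0578]
pointer [0.5782 0.076 ]
screws [0.5788 0.0748]
paddle [ 0.49365658 -0.00129783] pred
153 [ 0.49218932 -0.00210793  0.09835435] [ 0.4832852  -0.02366741  0.08593227] [0.50072982 0.01982667 0.10296835]
```

{"fn": "send_rows", "kwargs": {
  "targets": [
    {"translation":[-4.5,-1,0],"spin":7,"jaw":1},
    {"translation":[-9,-2,0],"spin":14,"jaw":1},
    {"translation":[-13.5,-3,0],"spin":21,"jaw":0.8},
    {"translation":[-18,-4,0],"spin":28,"jaw":0.6},
    {"translation":[-22.5,-5,0],"spin":35,"jaw":0.5}
  ]
}}

```text
time: 0.6
tool_pos: [0.4032, 0.3371, 0.2265]
tool_rot: [-3.141, -0.0, 2.097]
contact_force: [-0.0, 1.6, 0.3]
opening: 0.0725
grip_force: 0.0
```

```bash
cat >> h.py <<'E'
def go(p,yawdeg):
    s=monitor.observe(); M=R.from_euler('xyz',s['tool_rot']).as_matrix(); d=M.T@(np.array(p)-s['tool_pos'])*100
    y=np.degrees(s['tool_rot'][2]); sp=(y-yawdeg+180)%360-180
    print('t',round(s['time'],2),'pos',s['tool_pos'].round(4),'yaw',y.round(2),'-> shift',d.round(2),'spin',sp.round(1),'F',s['contact_force'].round(1),'open',round(s['opening'],4),'grip',round(float(s['grip_force']),1))
E
python3 -c "
from h import *
go((.5896,.183,.20),83)"
```

```text
t 0.6 pos [0.4032 0.3371 0.2265] yaw 120.16 -> shift [-22.69   8.38   2.64] spin 37.2 F [-0.   1.6  0.3] open 0.0725 grip 0.0
```

{"fn": "send_rows", "kwargs": {
  "targets": [
    {"translation":[-4.5,1.6,0.5],"spin":7.4,"jaw":0.5},
    {"translation":[-9,3.3,1],"spin":14.8,"jaw":0.5},
    {"translation":[-13.5,5,1.5],"spin":22.2,"jaw":0.5},
    {"translation":[-18,6.7,2],"spin":29.6,"jaw":0.5},
    {"translation":[-22.4,8.4,2.6],"spin":37.4,"jaw":0.5}
  ]
}}

```text
time: 1.1
tool_pos: [0.5892, 0.1862, 0.2002]
tool_rot: [-3.141, 0.0, 1.443]
contact_force: [-0.2, 1.0, 0.1]
opening: 0.0464
grip_force: 0.0
```

{"fn": "send_rows", "kwargs": {
  "targets": [
    {"translation":[0,0,0],"spin":0,"jaw":0.5},
    {"translation":[0,0,0],"spin":0,"jaw":0.5},
    {"translation":[0,0,0],"spin":0,"jaw":0.5},
    {"translation":[0,0,0],"spin":0,"jaw":0.5},
    {"translation":[0,0,0],"spin":0,"jaw":0.5}
  ]
}}

```text
time: 1.6
tool_pos: [0.5873, 0.189, 0.2013]
tool_rot: [3.141, -0.0, 1.451]
contact_force: [0.3, -0.5, 0.5]
opening: 0.0459
grip_force: 0.0
```

```bash
cat >> h.py <<'E'
def wcam(s):
    c=get_calibration('wrist'); H=np.array(c['hand_eye']); M=R.from_euler('xyz',s['tool_rot']).as_matrix()
    return np.array(c['intrinsics']),M@H[:3,:3],s['tool_pos']+M@H[:3,3]
def wray(s,uv):
    K,M,o=wcam(s); x=(uv[0]-K[0,2]);y=(uv[1]-K[1,2]); r=np.hypot(x,y); t=r/K[0,0]; k=np.sin(t)/max(r,1e-9)
    return o,M@np.array([x*k,-y*k,-np.cos(t)])
def wonz(s,uv,z):
    o,d=wray(s,uv); return o+d*(z-o[2])/d[2]
def wshot(name):
    s=monitor.observe(); p,d=read_camera('wrist'); cv2.imwrite(f'pics/{name}.png',p[...,::-1]); np.savez(name+'.npz',p=p,d=d,tp=s['tool_pos'],tr=s['tool_rot']); return s,p,d
E
python3 -c "
from h import *
go((.5896,.183,.20),83)
wshot('w1')"
```

```text
t 1.6 pos [0.5873 0.189  0.2013] yaw 83.15 -> shift [-0.56  0.3   0.13] spin 0.1 F [ 0.3 -0.5  0.5] open 0.0459 grip 0.0
```

View pics/w1.png

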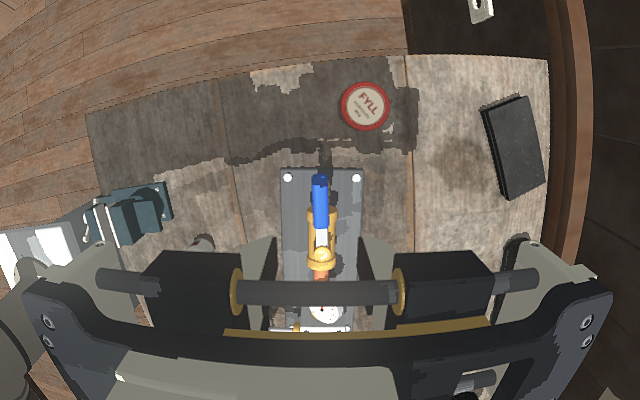

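The wrist view shows the blue sleeve from (320,176) to (320,228), the stem at (320,256) and plate screws at (288,178) and (356,178). The pot is at (365,105), clear of the gripper.

```bash
python3 -c "
from h import *
D=np.load('w1.npz'); s=dict(tool_pos=D['tp'],tool_rot=D['tr']); p=D['p']
m=mask(p,'blue',(300,165,340,240)); v,u=np.nonzero(m); print(len(u),u.min(),v.min(),u.max(),v.max())
P=np.array([wonz(s,q,.093)[:2] for q in zip(u,v)]); c=P.mean(0); w,V=np.linalg.eigh(np.cov(P.T)); a=V[:,1]; a*=np.sign(a[1]); t=(P-c)@a
print('c',c,'ang',np.degrees(np.arctan2(a[1],a[0])),'len',t.min(),t.max(),'w',np.ptp((P-c)@V[:,0]))
print('mid',c+a*(t.min()+t.max())/2,'axis',c+a*(t.max()-.082))
print('height tri (wrist,top)',tri(wray(s,(u.mean(),v.mean())),ray('top',(251.6,190.7))))
l,r=[wonz(s,q,.009)[:2] for q in((288,178),(356,178))]; print('screws',l,r,'yaw',np.degrees(np.arctan2(*(r-l)[::-1])))
"
```

```text
829 312 174 328 228
c [0.58954903 0.18421059] ang 85.38772162659559 len -0.026445414052314133 0.025194608641501547 w 0.014521955379011433
mid [0.58949874 0.18358722] axis [0.58498117 0.12758916]
height tri (wrist,top) (array([0.58970512, 0.18334424, 0.08984353]), np.float64(0.00048340838752403077))
screws [0.55346724 0.18946715] [0.63233075 0.18009025] yaw -6.7806522975103105
```

```bash
python3 -c "
from h import *
go((.5896,.1835,.070),85.4)"
```

```text
t 1.65 pos [0.5875 0.1888 0.2013] yaw 83.13 -> shift [-0.5   0.27 13.13] spin -2.3 F [-0.2 -0.3 -0.2] open 0.0456 grip 0.0
```

{"fn": "send_rows", "kwargs": {
  "targets": [
    {"translation":[-0.5,0.27,3],"spin":-2.3,"jaw":0.5},
    {"translation":[-0.5,0.27,6.5],"spin":-2.3,"jaw":0.5},
    {"translation":[-0.5,0.27,9.5],"spin":-2.3,"jaw":0.5},
    {"translation":[-0.5,0.27,12],"spin":-2.3,"jaw":0.5},
    {"translation":[-0.5,0.27,13.1],"spin":-2.3,"jaw":0.5}
  ]
}}

```text
time: 2.15
tool_pos: [0.5885, 0.1828, 0.0674]
tool_rot: [-3.138, 0.001, 1.49]
contact_force: [0.4, -0.4, 0.3]
opening: 0.0459
grip_force: 0.0
```

{"fn": "send_rows", "kwargs": {
  "targets": [
    {"translation":[0,0,0],"spin":0,"jaw":0.5},
    {"translation":[0,0,0],"spin":0,"jaw":0.3},
    {"translation":[0,0,0],"spin":0,"jaw":0.1},
    {"translation":[0,0,0],"spin":0,"jaw":0.1},
    {"translation":[0,0,0],"spin":0,"jaw":0.1}
  ],
  "force": 10
}}

```text
time: 2.65
tool_pos: [0.5905, 0.1827, 0.0707]
tool_rot: [3.14, -0.0, 1.489]
contact_force: [-0.3, 0.7, 0.3]
opening: 0.0186
grip_force: 0.0
```

```bash
cat > arc.py <<'E'
from h import *
import sys
# rows along arc from handle dir a0, to total turn given; commanded pose at call start assumed = ideal at a0
A=np.array([.5847,.124]); r=.0598
a0,step=map(float,sys.argv[1:3])
def P(a): return A+r*np.array([np.cos(np.radians(a)),np.sin(np.radians(a))])
y=np.radians(a0); X=np.array([np.cos(y),np.sin(y)]); Y=np.array([np.sin(y),-np.cos(y)])
for k in range(1,6):
    d=P(a0+step*k)-P(a0); print([round(100*d@X,2),round(100*d@Y,2),0],'spin',-step*k)
E
python3 -c "
from h import *
go((.5896,.1835,.070),85.4)"; python3 arc.py 85.4 6
```

```text
t 2.65 pos [0.5905 0.1827 0.0707] yaw 85.33 -> shift [ 0.08 -0.1   0.07] spin -0.1 F [-0.3  0.7  0.3] open 0.0186 grip 0.0
[np.float64(-0.03), np.float64(-0.63), 0] spin -6.0
[np.float64(-0.13), np.float64(-1.24), 0] spin -12.0
[np.float64(-0.29), np.float64(-1.85), 0] spin -18.0
[np.float64(-0.52), np.float64(-2.43), 0] spin -24.0
[np.float64(-0.8), np.float64(-2.99), 0] spin -30.0
```

{"fn": "send_rows", "kwargs": {
  "targets": [
    {"translation":[0,0,0],"spin":0,"jaw":0.1},
    {"translation":[0,0,0],"spin":0,"jaw":0.1},
    {"translation":[0,0,0],"spin":0,"jaw":0.1},
    {"translation":[0,0,0],"spin":0,"jaw":0.1},
    {"translation":[0,0,0],"spin":0,"jaw":0.1}
  ]
}}

```text
time: 3.15
tool_pos: [0.5902, 0.1827, 0.0704]
tool_rot: [3.141, -0.0, 1.489]
contact_force: [-3.1, 0.8, 5.6]
opening: 0.015
grip_force: 10.0
```

{"fn": "send_rows", "kwargs": {
  "targets": [
    {"translation":[-0.03,-0.63,0],"spin":-6,"jaw":0.1},
    {"translation":[-0.13,-1.24,0],"spin":-12,"jaw":0.1},
    {"translation":[-0.29,-1.85,0],"spin":-18,"jaw":0.1},
    {"translation":[-0.52,-2.43,0],"spin":-24,"jaw":0.1},
    {"translation":[-0.8,-2.99,0],"spin":-30,"jaw":0.1}
  ]
}}

```text
time: 3.65
tool_pos: [0.5605, 0.1775, 0.0705]
tool_rot: [3.138, 0.0, 2.017]
contact_force: [1.9, 1.1, 3.3]
opening: 0.0149
grip_force: 10.0
```

{"fn": "send_rows", "kwargs": {
  "targets": [
    {"translation":[-0.03,-0.63,0],"spin":-6,"jaw":0.1},
    {"translation":[-0.13,-1.24,0],"spin":-12,"jaw":0.1},
    {"translation":[-0.29,-1.85,0],"spin":-18,"jaw":0.1},
    {"translation":[-0.52,-2.43,0],"spin":-24,"jaw":0.1},
    {"translation":[-0.8,-2.99,0],"spin":-30,"jaw":0.1}
  ]
}}

```text
time: 4.15
tool_pos: [0.5375, 0.1579, 0.0704]
tool_rot: [3.138, 0.002, 2.541]
contact_force: [4.4, 4.6, 0.9]
opening: 0.015
grip_force: 10.0
```

```bash
python3 -c "
from h import *
a=np.radians(145.4); go((.5847+.0598*np.cos(a),.124+.0598*np.sin(a),.070),145.4)"; python3 arc.py 145.4 4
```

```text
t 4.15 pos [0.5375 0.1579 0.0704] yaw 145.6 -> shift [ 0.17 -0.11  0.04] spin 0.2 F [4.4 4.6 0.9] open 0.015 grip 10.0
[np.float64(-0.01), np.float64(-0.42), 0] spin -4.0
[np.float64(-0.06), np.float64(-0.83), 0] spin -8.0
[np.float64(-0.13), np.float64(-1.24), 0] spin -12.0
[np.float64(-0.23), np.float64(-1.65), 0] spin -16.0
[np.float64(-0.36), np.float64(-2.05), 0] spin -20.0
```

Small forces. Another 24°, then a gentle approach to the stop.

{"fn": "send_rows", "kwargs": {
  "targets": [
    {"translation":[-0.01,-0.42,0],"spin":-4,"jaw":0.1},
    {"translation":[-0.06,-0.83,0],"spin":-8,"jaw":0.1},
    {"translation":[-0.13,-1.24,0],"spin":-12,"jaw":0.1},
    {"translation":[-0.23,-1.65,0],"spin":-16,"jaw":0.1},
    {"translation":[-0.36,-2.05,0],"spin":-20,"jaw":0.1}
  ]
}}

```text
time: 4.65
tool_pos: [0.5291, 0.1391, 0.0704]
tool_rot: [3.139, 0.004, 2.889]
contact_force: [4.5, 6.3, 0.7]
opening: 0.0155
grip_force: 10.1
```

{"fn": "send_rows", "kwargs": {
  "targets": [
    {"translation":[-0.01,-0.21,0],"spin":-2,"jaw":0.1},
    {"translation":[-0.02,-0.42,0],"spin":-4,"jaw":0.1},
    {"translation":[-0.04,-0.62,0],"spin":-6,"jaw":0.1},
    {"translation":[-0.06,-0.83,0],"spin":-8,"jaw":0.1},
    {"translation":[-0.06,-0.83,0],"spin":-8,"jaw":0.1}
  ]
}}

```text
time: 5.15
tool_pos: [0.5283, 0.1332, 0.0704]
tool_rot: [3.135, 0.006, 3.025]
contact_force: [6.1, 15.6, -1.4]
opening: 0.0151
grip_force: 10.0
```

```bash
python3 -c "
from h import *
a=np.radians(173.4); go((.5847+.0598*np.cos(a),.124+.0598*np.sin(a),.070),173.4)"
```

```text
t 5.15 pos [0.5283 0.1332 0.0704] yaw 173.32 -> shift [ 0.27 -0.26  0.04] spin -0.1 F [ 6.1 15.6 -1.4] open 0.0151 grip 10.0
```

{"fn": "send_rows", "kwargs": {
  "targets": [
    {"translation":[0,-0.1,0],"spin":0,"jaw":0.1},
    {"translation":[0,-0.2,0],"spin":0,"jaw":0.1},
    {"translation":[0,-0.2,0],"spin":0,"jaw":0.1},
    {"translation":[0,-0.2,0],"spin":0,"jaw":0.1},
    {"translation":[0,-0.2,0],"spin":0,"jaw":0.1}
  ]
}}

```text
time: 5.65
tool_pos: [0.5281, 0.132, 0.0705]
tool_rot: [3.134, 0.006, 3.024]
contact_force: [7.0, 19.1, -2.1]
opening: 0.0171
grip_force: 10.0
```

Run:
```python
from h import *
a=np.radians(173.4); go((.5847+.0598*np.cos(a),.124+.0598*np.sin(a),.070),173.4)
p,d=read_camera('top'); cv2.imwrite('pics/top1.png',cv2.resize(p[165:285,235:390,::-1],None,fx=4,fy=4,interpolation=cv2.INTER_CUBIC))
wshot('w2')
```

```text
t 5.65 pos [0.5281 0.132  0.0705] yaw 173.28 -> shift [ 0.27 -0.15  0.04] spin -0.1 F [ 7.  19.1 -2.1] open 0.0171 grip 10.0
```

View pics/w2.png

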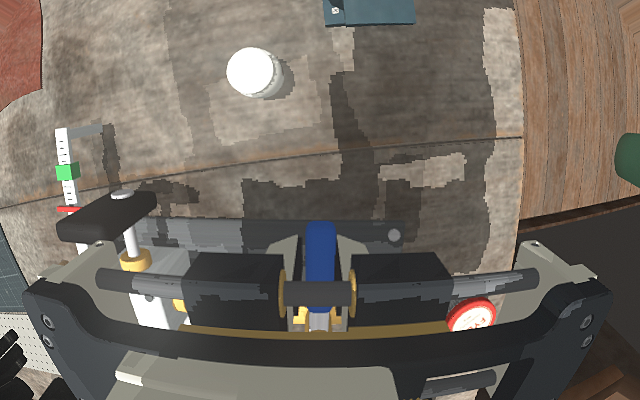

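The wrist view shows the handle along the tool axis at (320,250), with the bottle untouched at (255,72), the paddle at (105,215) and green at (67,172). The jaw spread to 17 mm at 19 N, so the handle is against its stop. I'll release, lift and measure.

{"fn": "send_rows", "kwargs": {
  "targets": [
    {"translation":[0,0,0],"spin":0,"jaw":0.3},
    {"translation":[0,0.1,0],"spin":0,"jaw":0.5},
    {"translation":[0,0.2,0],"spin":0,"jaw":0.5},
    {"translation":[0,0.2,0],"spin":0,"jaw":0.5},
    {"translation":[0,0.2,0],"spin":0,"jaw":0.5}
  ]
}}

```text
time: 6.25
tool_pos: [0.5256, 0.1297, 0.0696]
tool_rot: [-3.141, -0.0, 3.025]
contact_force: [0.0, -0.8, 0.3]
opening: 0.0456
grip_force: 0.0
```

{"fn": "send_rows", "kwargs": {
  "targets": [
    {"translation":[0,0,-1],"spin":0,"jaw":0.5},
    {"translation":[0,0,-4],"spin":0,"jaw":0.5},
    {"translation":[0,0,-8],"spin":0,"jaw":0.5},
    {"translation":[0,0,-12],"spin":0,"jaw":0.5},
    {"translation":[0,0,-13],"spin":0,"jaw":0.5}
  ]
}}

```text
time: 6.75
tool_pos: [0.5279, 0.13, 0.2052]
tool_rot: [3.14, 0.009, 3.025]
contact_force: [0.4, 0.7, 0.7]
opening: 0.0462
grip_force: 0.0
```

Run:
```python
from h import *
go((.4925,-.0018,.2),83.3)
s,p,d=wshot('w3')
h=cv2.cvtColor(p,cv2.COLOR_RGB2HSV)
m=mask(p,'blue',(240,120,400,300)).astype(np.uint8)
n,l,st,_=cv2.connectedComponentsWithStats(m); k=1+st[1:,4].argmax(); print(st[k]); v,u=np.nonzero(l==k)
P=np.array([wonz(s,q,.093)[:2] for q in zip(u,v)]); c=P.mean(0); w,V=np.linalg.eigh(np.cov(P.T)); a=V[:,1]; a*=-np.sign(a[0]); t=(P-c)@a
print('c',c,'ang',np.degrees(np.arctan2(a[1],a[0])),t.min(),t.max(),'from stem',np.degrees(np.arctan2(c[1]-.124,c[0]-.5847)))
```

```text
t 6.75 pos [0.5279 0.13   0.2052] yaw 173.32 -> shift [  1.98 -13.51   0.47] spin 90.0 F [0.4 0.7 0.7] open 0.0462 grip 0.0
[313 165  16  55 810]
c [0.52674737 0.13379169] ang 172.7316801464427 -0.026244641389226393 0.02523900375789042 from stem 170.4098629491563
```

View pics/w3.png

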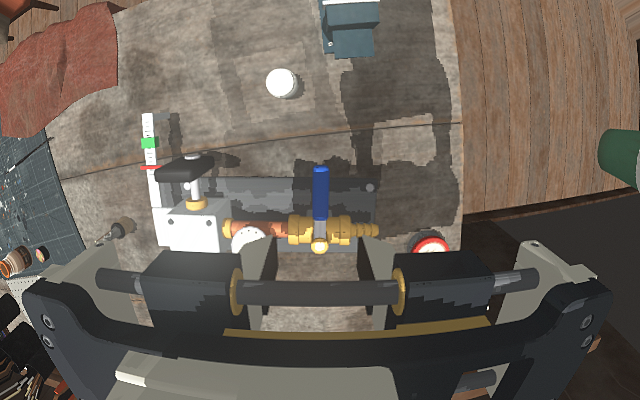

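The wrist view shows the handle pointing squarely out from the pipe, (320,170) to (320,245), on the bleed slide's side. The angle is 172.7°, which fits a plate yaw of −7.3°, so it is shut. The bottle and pot are undisturbed. Next is the bleed handle.

{"fn": "send_rows", "kwargs": {
  "targets": [
    {"translation":[0.3,-2.4,0],"spin":8,"jaw":0.45},
    {"translation":[0.6,-4.8,0],"spin":16,"jaw":0.45},
    {"translation":[1,-7.2,0],"spin":24,"jaw":0.45},
    {"translation":[1.4,-9.6,0],"spin":32,"jaw":0.45},
    {"translation":[2,-12,0],"spin":40,"jaw":0.45}
  ]
}}

```text
time: 7.3
tool_pos: [0.491, 0.0122, 0.1986]
tool_rot: [-3.14, -0.002, 2.321]
contact_force: [0.5, 0.4, -0.3]
opening: 0.0416
grip_force: 0.0
```

{"fn": "send_rows", "kwargs": {
  "targets": [
    {"translation":[-0.3,-0.3,0],"spin":8.5,"jaw":0.45},
    {"translation":[-0.6,-0.6,0],"spin":17,"jaw":0.45},
    {"translation":[-1,-1,0],"spin":25.5,"jaw":0.45},
    {"translation":[-1,-1.1,0],"spin":34,"jaw":0.45},
    {"translation":[-1,-1.1,0],"spin":42.5,"jaw":0.45}
  ]
}}

```text
time: 7.8
tool_pos: [0.49, -0.002, 0.1986]
tool_rot: [-3.139, -0.0, 1.579]
contact_force: [0.6, 0.2, -0.4]
opening: 0.0413
grip_force: 0.0
```

{"fn": "send_rows", "kwargs": {
  "targets": [
    {"translation":[0,0,0],"spin":8,"jaw":0.45},
    {"translation":[0,0,0],"spin":8,"jaw":0.45},
    {"translation":[0,0,0],"spin":8,"jaw":0.45},
    {"translation":[0,0,0],"spin":8,"jaw":0.45},
    {"translation":[0,0,0],"spin":8,"jaw":0.45}
  ]
}}

```text
time: 8.3
tool_pos: [0.4907, -0.0017, 0.1995]
tool_rot: [-3.141, -0.0, 1.447]
contact_force: [0.4, -0.7, 0.5]
opening: 0.0415
grip_force: 0.0
```

Run:
```python
from h import *
go((.4925,-.0018,.2),82.7)
s,p,d=wshot('w4')
go((.4925,-.0018,.2),82.7)
```

```text
t 8.3 pos [ 0.4907 -0.0017  0.1995] yaw 82.93 -> shift [ 0.01  0.18 -0.05] spin 0.2 F [ 0.4 -0.7  0.5] open 0.0415 grip 0.0
t 8.35 pos [ 0.4908 -0.0017  0.1996] yaw 82.91 -> shift [ 0.01  0.17 -0.04] spin 0.2 F [-0.2 -0.4 -0. ] open 0.041 grip 0.0
```

View pics/w4.png

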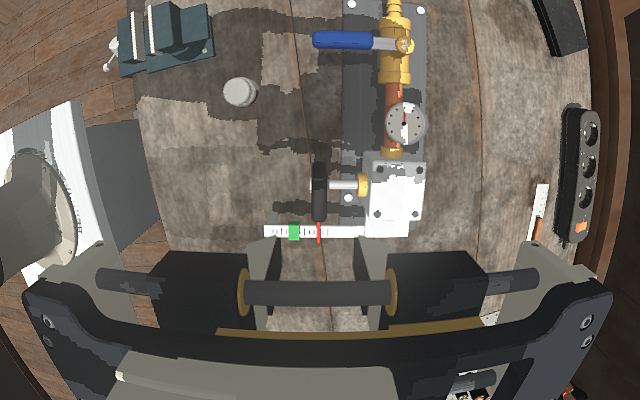

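The wrist view shows the paddle at (319,190), the red pointer at (319,232), the green band at (293,231) and the rail along row 231. The valve handle lies parallel to the rail, along row 40.

```bash
cat > meas.py <<'E'
from h import *
import sys
D=np.load(sys.argv[1]+'.npz'); s=dict(tool_pos=D['tp'],tool_rot=D['tr']); p=D['p']; rw=sys.argv[2:]
e=np.array([np.cos(np.radians(-7.2)),np.sin(np.radians(-7.2))])
def pts(m,z): v,u=np.nonzero(m); return np.array([wonz(s,q,z)[:2] for q in zip(u,v)]),(u.min(),v.min(),u.max(),v.max())
G,b=pts(mask(p,'green',(230,210,350,250)),.0525); gx=G@e; print('green',len(G),b,((G.min(0)+G.max(0))/2).round(4),'range',gx.min().round(4),gx.max().round(4))
r,b2=pts(mask(p,'red',(230,222,350,250)),.060); rx=r@e; print('red',len(r),b2,np.median(r,0).round(4),'range',rx.min().round(4),rx.max().round(4))
print('pull needed mm',1000*((rx.min()+rx.max())/2-(gx.min()+gx.max())/2).round(4))
E
python3 meas.py w4
python3 - <<'E'
from h import *
D=np.load('w4.npz'); s=dict(tool_pos=D['tp'],tool_rot=D['tr']); p=D['p']
g=cv2.cvtColor(p,cv2.COLOR_RGB2GRAY)
m=np.zeros_like(g,bool); m[168:222,300:338]=g[168:222,300:338]<60
n,l,st,c=cv2.connectedComponentsWithStats(m.astype(np.uint8)); k=1+st[1:,4].argmax(); print(st[k],c[k])
x,y,w,h,_=st[k]
for r in(175,185,195,205,215): 
    uu=np.nonzero(l[r]==k)[0]; print(r,uu.min(),uu.max(),wonz(s,((uu.min()+uu.max())/2,r),.1)[:2].round(4))
print('ends',wonz(s,(319,y),.1),wonz(s,(319,y+h-1),.1))
o=cv2.minAreaRect
m=mask(p,'blue',(300,20,400,60)); v,u=np.nonzero(m); P=np.array([wonz(s,q,.093)[:2] for q in zip(u,v)]); V=np.linalg.eigh(np.cov(P.T))[1][:,1]; print('valve ang',np.degrees(np.arctan2(V[1],V[0])),P.mean(0))
# rail white mask
m=np.zeros_like(g,bool); m[222:242,262:362]=g[222:242,262:362]>170
v,u=np.nonzero(m); P=np.array([wonz(s,q,.05)[:2] for q in zip(u,v)]); V=np.linalg.eigh(np.cov(P.T))[1][:,1]; print('rail ang',np.degrees(np.arctan2(V[1],V[0])),u.min(),u.max())
E
```

```text
green 185 (np.int64(288), np.int64(222), np.int64(299), np.int64(239)) [ 0.4589 -0.0488] range 0.4557 0.4677
red 61 (np.int64(316), np.int64(222), np.int64(320), np.int64(243)) [ 0.486  -0.0502] range 0.4862 0.4903
pull needed mm 26.5
[311 168  16  41 327] [318.68501529 180.50764526]
175 312 326 [0.4951 0.0197]
185 312 326 [0.4941 0.011 ]
195 312 326 [0.493 0.002]
205 311 312 [ 0.4853 -0.0063]Traceback (most recent call last):
  File "<stdin>", line 8, in <module>
    return umr_minimum(a, axis, None, out, keepdims, initial, where)
ValueError: zero-size array to reduction operation minimum which has no identity
```

{"fn": "send_rows", "kwargs": {
  "targets": [
    {"translation":[0,0.17,3],"spin":0,"jaw":0.45},
    {"translation":[0,0.17,6.5],"spin":0,"jaw":0.45},
    {"translation":[0,0.17,9.5],"spin":0,"jaw":0.45},
    {"translation":[0,0.17,12],"spin":0,"jaw":0.45},
    {"translation":[0,0.17,13.3],"spin":0,"jaw":0.45}
  ],
  "force": 40
}}

```text
time: 8.85
tool_pos: [0.4914, -0.0018, 0.0646]
tool_rot: [-3.139, -0.0, 1.447]
contact_force: [-0.7, 0.6, -0.4]
opening: 0.0413
grip_force: 0.0
```

{"fn": "send_rows", "kwargs": {
  "targets": [
    {"translation":[0,0,0],"spin":0,"jaw":0.45},
    {"translation":[0,0,0],"spin":0,"jaw":0.3},
    {"translation":[0,0,0],"spin":0,"jaw":0.1},
    {"translation":[0,0,0],"spin":0,"jaw":0.05},
    {"translation":[0,0,0],"spin":0,"jaw":0.05}
  ]
}}

```text
time: 9.35
tool_pos: [0.4925, -0.0019, 0.0674]
tool_rot: [3.141, -0.0, 1.446]
contact_force: [-12.6, 1.3, 11.0]
opening: 0.0137
grip_force: 8.6
```

{"fn": "send_rows", "kwargs": {
  "targets": [
    {"translation":[0,0,0],"spin":0,"jaw":0.05},
    {"translation":[0,0,0],"spin":0,"jaw":0.05},
    {"translation":[0,0,0],"spin":0,"jaw":0.05},
    {"translation":[0,0,0],"spin":0,"jaw":0.05},
    {"translation":[0,0,0],"spin":0,"jaw":0.05}
  ]
}}

```text
time: 9.85
tool_pos: [0.4924, -0.0019, 0.0674]
tool_rot: [3.141, -0.0, 1.445]
contact_force: [-2.4, -0.4, 5.9]
opening: 0.0135
grip_force: 40.0
```

Run:
```python
from h import *
s=monitor.observe(); e=np.array([np.cos(np.radians(-7.2)),np.sin(np.radians(-7.2)),0])
go(s['tool_pos']-.0265*e,82.8)
```

```text
t 9.85 pos [ 0.4924 -0.0019  0.0674] yaw 82.82 -> shift [ 0.   -2.65 -0.  ] spin 0.0 F [-2.4 -0.4  5.9] open 0.0135 grip 40.0
```

{"fn": "send_rows", "kwargs": {
  "targets": [
    {"translation":[0,-0.6,0],"spin":0,"jaw":0.05},
    {"translation":[0,-1.2,0],"spin":0,"jaw":0.05},
    {"translation":[0,-1.8,0],"spin":0,"jaw":0.05},
    {"translation":[0,-2.4,0],"spin":0,"jaw":0.05},
    {"translation":[0,-2.65,0],"spin":0,"jaw":0.05}
  ]
}}

```text
time: 10.35
tool_pos: [0.4682, 0.0012, 0.0675]
tool_rot: [3.136, -0.0, 1.445]
contact_force: [7.8, 0.4, -2.2]
opening: 0.0136
grip_force: 40.0
```

{"fn": "send_rows", "kwargs": {
  "targets": [
    {"translation":[0,0,0],"spin":0,"jaw":0.05},
    {"translation":[0,0,0],"spin":0,"jaw":0.05},
    {"translation":[0,0,0],"spin":0,"jaw":0.05},
    {"translation":[0,0,0],"spin":0,"jaw":0.05},
    {"translation":[0,0,0],"spin":0,"jaw":0.05}
  ]
}}

```text
time: 10.85
tool_pos: [0.4685, 0.0012, 0.0675]
tool_rot: [3.136, -0.0, 1.445]
contact_force: [6.4, 0.9, -0.7]
opening: 0.0135
grip_force: 40.0
```

Run:
```python
from h import *
go((.4661,.0014,.067),82.8)
s,p,d=wshot('w5')
a=cv2.resize(p[100:300,200:460,::-1],None,fx=1.5,fy=1.5)
q,_=read_camera('side'); np.savez('side5.npz',p=q); b=cv2.resize(q[190:260,260:350,::-1],(390,300),interpolation=cv2.INTER_CUBIC)
cv2.imwrite('pics/c5.png',np.hstack([a,b]))
```

```text
t 10.85 pos [0.4685 0.0012 0.0675] yaw 82.8 -> shift [-0.01 -0.24  0.05] spin 0.0 F [ 6.4  0.9 -0.7] open 0.0135 grip 40.0
```

View pics/c5.png

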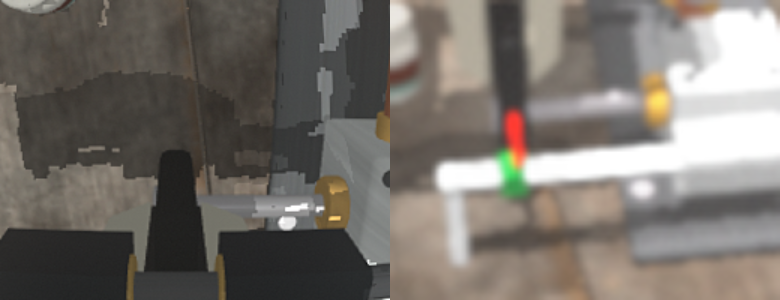

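The side crop shows the pointer (515,140) reaching the green band (513,170), slightly on the block side. The TCP is about 2.4 mm short because the arm gives under load, so I'll correct that.

{"fn": "send_rows", "kwargs": {
  "targets": [
    {"translation":[0,-0.13,0],"spin":0,"jaw":0.05},
    {"translation":[0,-0.26,0],"spin":0,"jaw":0.05},
    {"translation":[0,-0.26,0],"spin":0,"jaw":0.05},
    {"translation":[0,-0.26,0],"spin":0,"jaw":0.05},
    {"translation":[0,-0.26,0],"spin":0,"jaw":0.05}
  ]
}}

```text
time: 11.45
tool_pos: [0.466, 0.0015, 0.0675]
tool_rot: [3.136, -0.0, 1.445]
contact_force: [7.8, 0.8, -1.3]
opening: 0.0139
grip_force: 40.0
```

Run:
```python
from h import *
go((.4661,.0014,.067),82.8)
e=np.array([np.cos(np.radians(-7.2)),np.sin(np.radians(-7.2))])
g0=mask(np.load('side0.npz')['p'],'green',(275,220,300,240))
for n in('side','top'):
    q,_=read_camera(n)
    W=dict(side=dict(green=(275,220,300,240),red=(280,205,312,240)),top=dict(green=(350,245,380,270),red=(345,235,385,265)))[n]
    for c,z in(('green',.0525),('red',.058)):
        m=mask(q,c,W[c]); v,u=np.nonzero(m)
        if len(u): P=np.array([onz(n,x,z)[:2] for x in zip(u,v)]); x=P@e; print(n,c,len(u),u.mean().round(1),v.mean().round(1),'x',x.min().round(4),x.mean().round(4),x.max().round(4))
        else: print(n,c,0)
v,u=np.nonzero(g0); x=np.array([onz('side',t,.0525)[:2] for t in zip(u,v)])@e; print('side green before',x.min(),x.mean(),x.max())
a=cv2.resize(q[165:285,300:400,::-1],(390,468),interpolation=cv2.INTER_CUBIC)
q,_=read_camera('side'); b=cv2.resize(q[200:245,270:315,::-1],(400,468),interpolation=cv2.INTER_CUBIC)
cv2.imwrite('pics/c6.png',np.hstack([a,b]))
```

```text
t 11.45 pos [0.466  0.0015 0.0675] yaw 82.8 -> shift [-0.01  0.01  0.05] spin 0.0 F [ 7.8  0.8 -1.3] open 0.0139 grip 40.0
side green 35 287.9 231.5 x 0.4573 0.4618 0.4671
side red 42 287.0 220.3 x 0.4578 0.4624 0.4668
top green 0
top red 0
side green before 0.4582211721530412 0.46186511358802695 0.4656664557150902
```

View pics/c6.png

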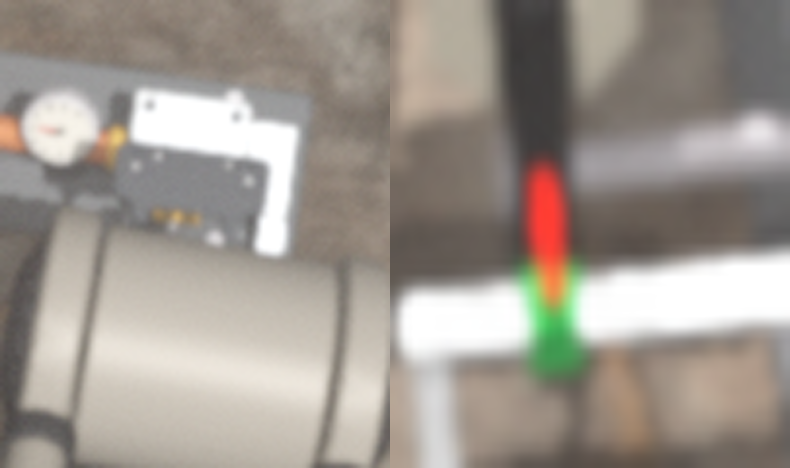

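The side crop shows the red pointer centred on the green band at (552,290), within about 0.6 mm. The top view is blocked by the arm. I'll let it settle briefly and hand in.

{"fn": "send_rows", "kwargs": {
  "targets": [
    {"translation":[0,0,0],"spin":0,"jaw":0.05},
    {"translation":[0,0,0],"spin":0,"jaw":0.05},
    {"translation":[0,0,0],"spin":0,"jaw":0.05},
    {"translation":[0,0,0],"spin":0,"jaw":0.05},
    {"translation":[0,0,0],"spin":0,"jaw":0.05}
  ]
}}

```text
time: 12.1
tool_pos: [0.466, 0.0015, 0.0675]
tool_rot: [3.136, -0.0, 1.445]
contact_force: [7.5, 1.0, -0.9]
opening: 0.0136
grip_force: 40.0
```

```bash
python3 -c "
from h import *
go((.4661,.0014,.067),82.8)
print(job.hand_in())"
```

```text
t 12.1 pos [0.466  0.0015 0.0675] yaw 82.8 -> shift [-0.01  0.01  0.05] spin 0.0 F [ 7.5  1.  -0.9] open 0.0136 grip 40.0
the job is handed in; nothing more can be done
None
```

I turned the valve to its stop first, then pulled the bleed slide until the pointer was centred on the green band (within about 0.6 mm), and handed the job in at 12.1 s with the gripper still holding it there; no verdict was shown.

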